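Fetch the cork-sizing ring from behind the bottles

ROBOT

A 6-joint arm with a two-finger parallel gripper is mounted at the origin on the work surface. World frame = base frame: x ahead of the robot, y to its left, z up, the work surface at z = 0. Lengths are in mm, angles in rad, forces in N, time in s.
With the tool pointing down it reaches from about 275 to 750 mm from the base axis. Payload 10.2 kg.
Tool frame: the origin (TCP) lies at the very end of the fingers, on their centre line; the grasp point (between the pads) lies 19 mm behind it; x points along the fingers, y is the direction in which the jaws open and shut, and the axes are right-handed (so a half turn about x gives the same grasp; the last joint's range is limited). The gripper opens to 85 mm and grips with 20 to 120 N. Pads are 22 mm wide; open, the fingers measure 114 mm over their backs; the gripper's body (76 mm by 85 mm) begins 54 mm behind the grasp point. The pads swing forward as they close: fully open they stand 13 mm farther back than shut.
Start: joints at [-1.392, 0.313, 1.498, -0, 1.331, -0.223], TCP at [205.303, -483.2, 231.294] pointing down, gripper open.
Joint ranges: [-2.94, 2.94], [-0.97, 2.17], [0.19, 2.56], [-1.23, 4.37], [0.02, 3.11], [-2.88, 2.88]. Speed limits (rad/s): [2.39, 2.39, 3.01, 3.14, 3.14, 3.14].

INTERFACE

Orientations are given as a unit quaternion [w, x, y, z].
In Python, from rig import ctrl, viewer, order gives the robot as it stands. The module is installed in compiled form; this text tells all that it offers.
- The arm moves only by the tool carry_out, never from a script. Its argument "deltas" is a list of rows, each a list of 7 numbers: the gripper command: -1 is fully open, 1 is shut, values between are in proportion, then the shift along the tool's x, y, z in mm, then the turn, a rotation vector about the tool's x, y, z in degrees. A call has exactly 5 rows; each row is the pose to reach, as a shift and turn from the pose commanded when the call began, along the tool's axes at that moment; what a row does not reach only later rows make up. A row lasts 1/8 s, in which the tool goes at most 62.5 mm and 10.7 degrees, less where a joint would pass 70% of its speed; a pose out of reach is approached as far as the arm can. A call with a gripper value outside its range is refused whole. The fingers move at their own pace and stop on an object; "newtons" is the grip in N (left out, the last holds). Time passes only in rows, so rows that repeat a pose let the fingers close, or fill a call up. It gives the time, the measured TCP pose, the force and the opening at its end, in the units of the state.
- ctrl.sense(): the state, without advancing time (a new reading comes with each control period).
- viewer.capture(name): name is "scene" or "side" or "wrist"; returns the picture (400x640x3 uint8, red, green, blue); there is no depth.
- viewer.calibration(name): a dict with "fx", "fy", "cx", "cy" (pixels), "k1" (the pictures are not rectified: a ray, as slopes to the right and down, at radius r is drawn at 1 + k1 r^2 times it, then the intrinsics apply), "xyz" and "attitude" of the camera in the world; the wrist camera has in their place "T_tool_cam" (4x4, takes a point from camera to tool coordinates, whose origin is the TCP and whose axes are the tool frame's). Camera axes: x right, y down, z forward; pixel columns grow to the right and rows downward; lengths in mm; the calibration is good to about 2 mm. A picture is of the moment at which its call begins: read the wrist's pose just before it. calibration takes no time and is no camera call.
- order.finish_job(): hands the job in, once; it reports no verdict.
The state is a dict: "time_s": time; "joints": joint angles; "dq": joint speeds; "tau": joint torques, N m; "eef_pos": TCP position; "ee_rot": TCP orientation; "force": force on the tool from outside, world axes, zero at the start; "wrist_torque": the same for the moment, N m; "grip_width": opening from 0.0 (shut) to 1.0 (fully open).
Only numpy, scipy, OpenCV 4.12 (cv2) and the standard library are available. Lean on these libraries where they do the work, as an engineer would, in place of code of your own. Each camera call takes 0.05 s, during which the arm holds its last target. There are 200 camera calls.

TASK

The chrome cork-sizing ring stands behind the two amber bottles: first clear both bottles off onto the metal drip tray, standing, and only then take the ring and put it over the pin of the beech gauge block, flat on the wood. Then put each bottle back upright in the middle of the very coaster it came from, leaving the ring on its pin. Set the glass down gently, never drop it or tip it over, and leave the capper bell and the tamping dowel where they are.

Things in the scene. Friction and masses are not known exactly. Their poses are not given: they have to be found in the camera images.
- bottle_round: Squat round amber glass bottle with a black cap, 260 g or so, standing upright; 130 mm tall. Origin: centre of its underside; z up. Body 62 mm diameter up to 62 mm height, sloping shoulder to 80 mm, then a straight neck 28 mm in diameter from 80 mm up to the cap (29 mm diameter, 118 to 130 mm): grasp the neck from above, about 105 mm over the underside. It starts in the middle of one of the two coasters (which one varies).
- bottle_square: Squat square amber glass bottle with a black cap, 260 g or so, standing upright; 120 mm tall. Origin: centre of its underside; x and y square to its sides; z up. Body 54 x 54 mm up to 66 mm height, shoulder to 76 mm, then a straight neck 28 mm in diameter from 76 mm up to the cap (29 mm diameter, 108 to 120 mm): grasp the neck from above, about 98 mm over the underside. It starts in the middle of the other coaster.
- ring: Chrome cork-sizing ring lying flat, its axis upright: outer diameter 48 mm, bore 32 mm, 28 mm high, 120 g. Origin: centre of its underside; z up. It starts on the far (+x) part of the parking board, tucked between and behind the bottles, midway between the coasters and 42 mm beyond the line through their centres, its underside 12 mm over the countertop.
- coaster_left: Round cork coaster fixed on the dark wooden parking board, 76 mm diameter, 4 mm thick. Origin: centre of its underside, which lies on the board's top, 12 mm over the countertop (coaster top at 16 mm). At the board's +y end; the board (140 x 210 mm, 12 mm thick, fixed) lies with its long side along the line through the two coasters, which are 104 mm apart.
- coaster_right: The same coaster at the board's -y end.
- tray: Shallow aluminium drip tray, fixed: 140 mm (its x) by 220 mm (its y), 14 mm high over all; rim walls 4 mm thick, floor 4 mm thick, so its inside floor measures 132 x 212 mm and lies 4 mm over the countertop. Origin: centre of its underside. Empty at the start; both bottles fit side by side along its y, for example at y = +55 and -55 mm.
- gauge_block: Pale beech block, fixed, 110 x 110 x 20 mm high, with one steel pin standing upright in the middle of its top: 16 mm diameter, 22 mm tall (tip at 42 mm over the countertop, slightly pointed). Origin: centre of the underside, straight below the pin.
- bell: Stainless crown capper bell standing mouth down, 54 mm diameter, 62 mm high, loose; a bystander to leave alone. Origin: centre of its underside.
- dowel: Beech tamping dowel, square-sided 24 x 24 mm, 150 mm long (its x), lying loose on the countertop; a bystander to leave alone. Origin: centre of its underside.
Things that resemble listed ones, but are neither listed nor needed, are in the scene too. Leave any black, blue or green look-alike of the ring alone.

How it is judged (in metres and radians):
On the way, in this order (a step that is already met when the one before it is completed fails the run):
1. both bottles stand released in the tray while the ring is still in its place (x of bottle_round in the frame of tray between -0.06 and 0.06 m and y of bottle_round in the frame of tray between -0.1 and 0.1 m and z of each of bottle_round, bottle_square in the frame of tray below 0.012 m and angle between each of bottle_round, bottle_square's own z axis and vertical below 0.12 rad and contact force between the fingers and bottle_round below 0.3 N and x of bottle_square in the frame of tray between -0.06 and 0.06 m and y of bottle_square in the frame of tray between -0.1 and 0.1 m and contact force between the fingers and bottle_square below 0.3 N and distance of ring from where it was at the start of the episode below 0.02 m), for 0.2 s.
2. the ring lies flat over the pin, released, with both bottles still standing in the tray (horizontal distance between ring and gauge_block below 0.012 m and z of ring in the frame of gauge_block below 0.024 m and angle between ring's own z axis and vertical below 0.1 rad and linear speed of ring below 0.02 m/s and contact force between the fingers and ring below 0.3 N and x of bottle_round in the frame of tray between -0.06 and 0.06 m and y of bottle_round in the frame of tray between -0.1 and 0.1 m and z of each of bottle_round, bottle_square in the frame of tray below 0.012 m and angle between each of bottle_round, bottle_square's own z axis and vertical below 0.12 rad and contact force between the fingers and bottle_round below 0.3 N and x of bottle_square in the frame of tray between -0.06 and 0.06 m and y of bottle_square in the frame of tray between -0.1 and 0.1 m and contact force between the fingers and bottle_square below 0.3 N), for 0.2 s.
At the end, for the whole second after the job is handed in: The ring lies flat on the gauge block over its pin (centre within 12 mm); each bottle stands upright within 15 mm of where it started, on its own coaster; all released and at rest (horizontal distance between ring and gauge_block below 0.012 m and z of ring in the frame of gauge_block below 0.024 m and angle between ring's own z axis and vertical below 0.1 rad and linear speed of each of ring, bottle_round, bottle_square below 0.02 m/s and contact force between the fingers and ring below 0.3 N and distance of each of bottle_round, bottle_square from where it was at the start of the episode below 0.015 m and angle between each of bottle_round, bottle_square's own z axis and vertical below 0.12 rad and contact force between the fingers and bottle_round below 0.3 N and contact force between the fingers and bottle_square below 0.3 N); the robot touches nothing.
It fails at once if a bottle is tipped over (angle between any of bottle_round, bottle_square's own z axis and vertical above 0.6 rad).
It fails at once if a bottle is dropped (falls free by more than about 25 mm) ((linear speed of bottle_round above 0.7 m/s and contact force between the fingers and bottle_round below 0.1 N) or (linear speed of bottle_square above 0.7 m/s and contact force between the fingers and bottle_square below 0.1 N)).
It fails at once if the bell or the dowel is moved by more than 20 mm (distance of any of bell, dowel from where it was at the start of the episode above 0.02 m).
It also fails if it takes over 122 s, if anything falls off the work surface, if the arm or the gripper's body presses on something with over 40 N, if the wrist force passes 120 N, or if a joint passes its speed limit or range.

## Working session

There is one attempt and no reset: what is moved stays moved. The work goes in short steps, Python scripts to look and compute and a tool call to move; the robot and the scene stay as the last step left them, time stands still between calls to the robot, and variables do not carry over. Pictures are saved under pics/ and viewed, about 12 in all and at most 16, crops included, and the job is handed in when it is done.

Besides the shell and the picture viewer there is one more tool, called after "Emit:" as name(argument=value, ...) on one line, values as JSON. carry_out: Moves the arm, as the interface text tells. Its arguments: {"type":"object","properties":{"deltas":{"type":"array"},"newtons":{"type":"number"}},"required":["deltas"]}

```bash
mkdir -p pics; cat > h.py <<'E'
import numpy as np, cv2
from scipy.spatial.transform import Rotation as R
from rig import ctrl, viewer, order
def rot(q): return R.from_quat([q[1],q[2],q[3],q[0]])
def snap(name,fn):
    s=ctrl.sense(); im=viewer.capture(name); cv2.imwrite('pics/'+fn,im[:,:,::-1]); return s,im
def cam(name,s=None):
    c=viewer.calibration(name)
    if name=='wrist':
        T=np.array(c['T_tool_cam']); Rt=rot(s['ee_rot']).as_matrix()
        return c,Rt@T[:3,:3],Rt@T[:3,3]+np.array(s['eef_pos'])
    A=np.array(c['attitude'],float)
    return c,(rot(A).as_matrix() if A.size==4 else A),np.array(c['xyz'],float)
def ray(name,u,v,s=None):
    c,Rm,p=cam(name,s); d=np.array([(u-c['cx'])/c['fx'],(v-c['cy'])/c['fy']]); x=d.copy()
    for _ in range(20): x=d/(1+c['k1']*(x@x))
    return p,Rm@np.array([x[0],x[1],1.])
def at(name,u,v,z,s=None):
    p,d=ray(name,u,v,s); return p+d*(z-p[2])/d[2]
def proj(name,P,s=None):
    c,Rm,p=cam(name,s); q=Rm.T@(np.array(P,float)-p); x=q[:2]/q[2]; x=x*(1+c['k1']*(x@x))
    return np.array([c['fx']*x[0]+c['cx'],c['fy']*x[1]+c['cy']])
E
python3 - <<'E'
from h import *
s,_=snap('scene','s1.png'); snap('side','d1.png')
print(s)
for n in('scene','side','wrist'):print(n,viewer.calibration(n))
E
```

```text
{'time_s': 0.0, 'joints': array([-1.39237828e+00,  3.13465350e-01,  1.49843645e+00,  9.30240046e-06,
        1.33100218e+00, -2.23402375e-01]), 'dq': array([ 0.00015533, -0.00090239, -0.00288948,  0.00036176,  0.0006551 ,
        0.00125982]), 'tau': array([-1.53231133e-03, -4.12270975e+01, -2.59744924e+01, -2.80651411e-04,
        4.14764945e-03, -3.01391663e-05]), 'eef_pos': array([ 205.26774989, -482.92968096,  230.72746219]), 'ee_rot': array([ 0.14064693,  0.6928972 ,  0.1415738 , -0.69286996]), 'force': array([0.02026844, 0.26075936, 0.30545798]), 'wrist_torque': array([ 0.01787768, -0.01469818, -0.03621269]), 'grip_width': 1.0000128885907051}
scene {'fx': 517.0888758727202, 'fy': 517.0888758727202, 'cx': 322.7006873310989, 'cy': 196.5095128238136, 'k1': -0.08209682442717063, 'xyz': array([1661.71521188,  136.146489  ,  874.45639768]), 'attitude': array([-0.29479186,  0.59208145,  0.67113181, -0.33484236])}
side {'fx': 363.6173568945672, 'fy': 363.6173568945672, 'cx': 324.5825763688643, 'cy': 201.7869593391396, 'k1': -0.048976459063698796, 'xyz': array([ 517.23839682, -727.00442141,  516.28081505]), 'attitude': array([-0.4780421 ,  0.87700269, -0.0453132 ,  0.01699245])}
wrist {'fx': 355.8176780415844, 'fy': 355.8176780415844, 'cx': 319.8809389165151, 'cy': 204.493356292635, 'k1': -0.07934019099942818, 'T_tool_cam': array([[-1.56735337e-03, -3.24878844e-01,  9.45754344e-01,
        -1.43362982e+02],
       [ 9.99998589e-01,  6.21760023e-05,  1.67860802e-03,
        -7.37763016e-01],
       [-6.04147459e-04,  9.45755641e-01,  3.24878289e-01,
        -8.33903224e+01],
       [ 0.00000000e+00,  0.00000000e+00,  0.00000000e+00,
         1.00000000e+00]])}
```

View pics/s1.png

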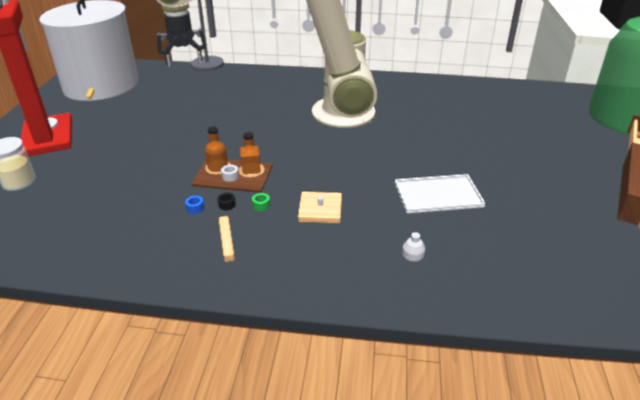

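View pics/d1.png

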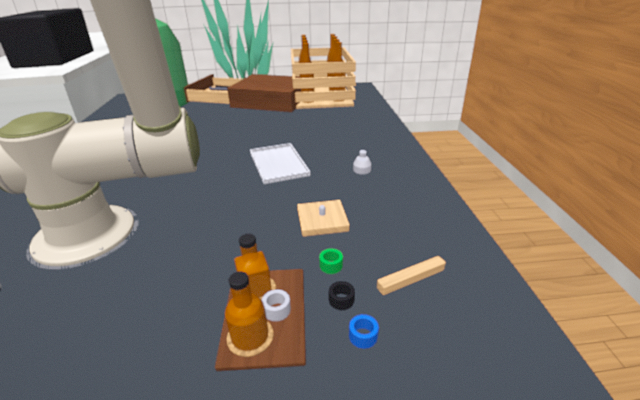

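The scene view shows the round bottle (cap 213,131) and the square one (cap 248,136) on the board, with the chrome ring at (230,172). The blue (195,204), black (227,201) and green (261,201) rings are decoys. The tray is at (439,193), the block at (320,206), the bell at (413,247) and the dowel at (226,238). Next is an enlarged crop to confirm the ring and measure.

```bash
python3 - <<'E'
import cv2,numpy as np
d=cv2.imread('pics/d1.png');s=cv2.imread('pics/s1.png')
a=cv2.resize(d[225:375,205:355],(600,600),interpolation=cv2.INTER_CUBIC)
cv2.imwrite('pics/c1.png',a)
b=cv2.resize(s[120:270,180:340],(800,750),interpolation=cv2.INTER_CUBIC)[:600]
c=cv2.resize(d[130:240,240:380],(800,629),interpolation=cv2.INTER_CUBIC)[:600]
cv2.imwrite('pics/c2.png',b);cv2.imwrite('pics/c3.png',c)
E
```

```text
(no output)
```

View pics/c1.png

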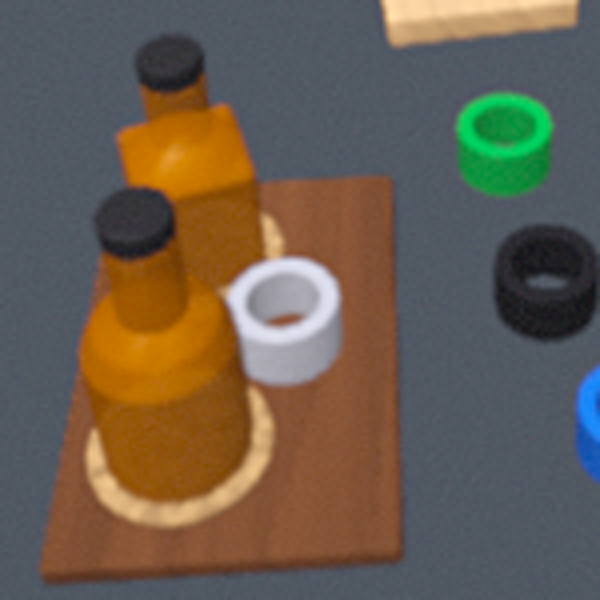

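View pics/c3.png

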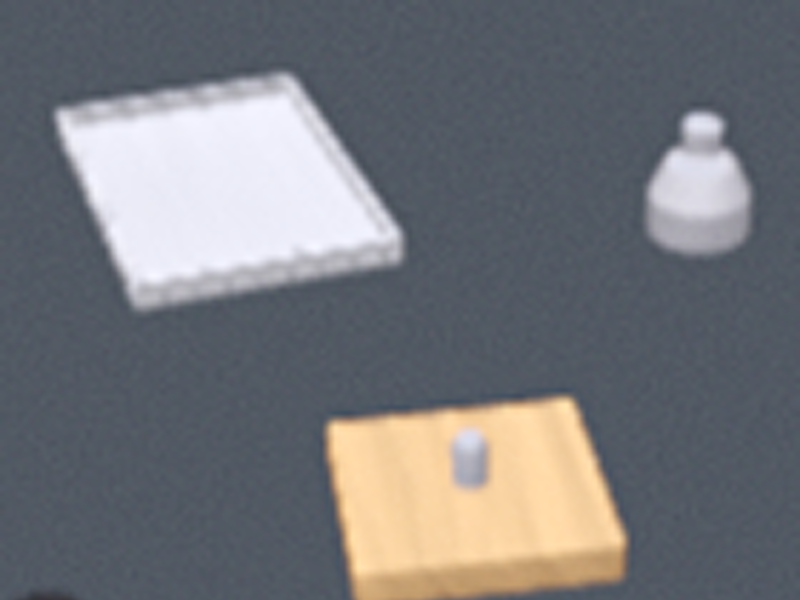

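The crop shows the chrome ring (ellipse centre 277,300) between and behind the bottles on the board. It is the only uncoloured ring there, so it is the one meant. The second crop gives the tray and block corners and the pin tip (322,206).

```bash
python3 - <<'E'
from h import *
np.set_printoptions(precision=1,suppress=True)
f=lambda n,u,v,z:at(n,u,v,z)
for k,u,v,z in [('ring',276.7,300,40),('round',238.7,278,146),('square',247.5,240,136),('board+y far',302.5,269.2,12),('board -y far',305.2,364.5,12),('board -y near',215.7,367.5,12),
 ('tray',249.6,149.2,14),('tray',291.1,142.8,14),('tray',310.4,171.7,14),('tray',263.6,180.8,14),
 ('blk',297.4,204.2,20),('blk',341,199.7,20),('blk',349.7,225.9,20),('blk',301.8,231.2,20),('pin',322.3,205.5,42),('bell',362,171,0),('dowel',380,288,24),('dowel',444,262,24),('green',331,255,28),('black',342,289,28),('blue',364,323,28)]: print(k,f('side',u,v,z))
for k,u,v,z in [('ring',230,170,40),('round',213,130.5,146),('square',248.5,135,136),('pin',320.5,198,42),('board',194,183,12),('board',264,189,12),('board',271,163,12),('board',208,161,12),('tray',397,181,14),('tray',469,177,14),('tray',483,205,14),('tray',402,210,14)]: print('scene',k,f('scene',u,v,z))
E
```

```text
ring [ 470.3 -291.1   40. ]
round [ 426.  -341.2  146. ]
square [ 429.4 -242.3  136. ]
board+y far [ 517.8 -190.1   12. ]
board -y far [ 512.3 -399.4   12. ]
board -y near [ 376.5 -391.5   12. ]
tray [368.6 397.2  14. ]
tray [506.8 431.6  14. ]
tray [559.3 214.5  14. ]
tray [424.9 176.5  14. ]
blk [515.7  35.7  20. ]
blk [626.5  43.7  20. ]
blk [631.3 -68.7  20. ]
blk [521.8 -76.2  20. ]
pin [574.3 -10.6  42. ]
bell [715.  226.5   0. ]
dowel [ 656.4 -268.    24. ]
dowel [ 797.9 -214.2   24. ]
green [ 577.  -172.2   28. ]
black [ 586.5 -266.5   28. ]
blue [ 612.1 -345.1   28. ]
scene ring [ 470.6 -284.4   40. ]
scene round [ 433.1 -332.9  146. ]
scene square [ 429.3 -231.3  136. ]
scene pin [573.4  -7.6  42. ]
scene board [ 508.5 -384.4   12. ]
scene board [ 512.3 -176.8   12. ]
scene board [ 378.5 -184.5   12. ]
scene board [ 390.9 -379.1   12. ]
scene tray [429. 196.  14.]
scene tray [382.  406.1  14. ]
scene tray [513.3 431.1  14. ]
scene tray [562.5 210.8  14. ]
```

```bash
cat >> h.py <<'E'
def plan(P,jaw,s=None):
    """tool-frame shift and turn from the current pose to TCP P, tool down, jaws along angle jaw (deg)"""
    s=s or ctrl.sense(); r0=rot(s['ee_rot'])
    best=None
    for a in (jaw,jaw+180):
        y=np.array([np.cos(np.radians(a)),np.sin(np.radians(a)),0]); x=np.array([0,0,-1.])
        v=(r0.inv()*R.from_matrix(np.c_[x,y,np.cross(x,y)])).as_rotvec(degrees=True)
        print('jaw',a,'shift',np.round(r0.inv().apply(np.array(P)-s['eef_pos']),1),'turn',np.round(v,1),'j6',round(s['joints'][5],2),'q1',round(s['joints'][0],2))
E
python3 - <<'E'
from h import *
s=ctrl.sense();print(rot(s['ee_rot']).as_matrix().round(3))
plan([430,-337,230],0);plan([430,-337,230],-1.3)
E
```

```text
[[-0.     0.391 -0.92 ]
 [ 0.001 -0.92  -0.391]
 [-1.    -0.001 -0.   ]]
jaw 0 shift [   0.9  -46.5 -263.9] turn [-67.  -0.   0.] j6 -0.22 q1 -1.39
jaw 180 shift [   0.9  -46.5 -263.9] turn [1.13e+02 1.00e-01 1.00e-01] j6 -0.22 q1 -1.39
jaw -1.3 shift [   0.9  -46.5 -263.9] turn [-65.7  -0.    0. ] j6 -0.22 q1 -1.39
jaw 178.7 shift [   0.9  -46.5 -263.9] turn [1.143e+02 1.000e-01 1.000e-01] j6 -0.22 q1 -1.39
```

Emit:
carry_out(deltas=[[-1,0,-9,-53,-10.5,0,0],[-1,0,-18,-106,-21,0,0],[-1,0,-28,-158,-31.5,0,0],[-1,0,-37,-211,-42,0,0],[-1,0,-46,-264,-52,0,0]], newtons=40)

```text
time_s: 0.72
eef_pos: [431.5, -336.4, 231.1]
ee_rot: [-0.432, -0.56, -0.432, 0.56]
force: [-0.8, 0.2, -0.6]
grip_width: 1.003
```

Emit:
carry_out(deltas=[[-1,0,0,0,-8,0,0],[-1,0,0,0,-15,0,0],[-1,0,0,0,-15,0,0],[-1,0,0,0,-15,0,0],[-1,0,0,0,-15,0,0]])

```text
time_s: 1.35
eef_pos: [430.2, -337.7, 231.2]
ee_rot: [0.5, 0.5, 0.5, -0.5]
force: [0.3, 0.3, -0.2]
grip_width: 1.0
```

```bash
python3 - <<'E'
from h import *
s,_=snap('wrist','w1.png'); print(s['eef_pos'],s['joints'],s['time_s'])
for P in ([429,-337,146],[429,-238,136],[470.5,-288,40],[429,-337,16]): print(proj('wrist',P,s))
plan([430,-337,102],0)
E
```

```text
[ 430.17647469 -337.70556922  231.24876156] [-8.79845170e-01  3.61365890e-01  1.43074464e+00  6.04703920e-06
  1.34959865e+00 -8.78639002e-01] 1.35
[318.7915603  210.99345949]
[318.60381196  57.47579279]
[363.89417249 121.93910722]
[319.18290972 167.70962541]
jaw 0 shift [129.3  -0.2  -0.7] turn [-0.1 -0.   0. ] j6 -0.88 q1 -0.88
jaw 180 shift [129.3  -0.2  -0.7] turn [179.9   0.    0. ] j6 -0.88 q1 -0.88
```

View pics/w1.png

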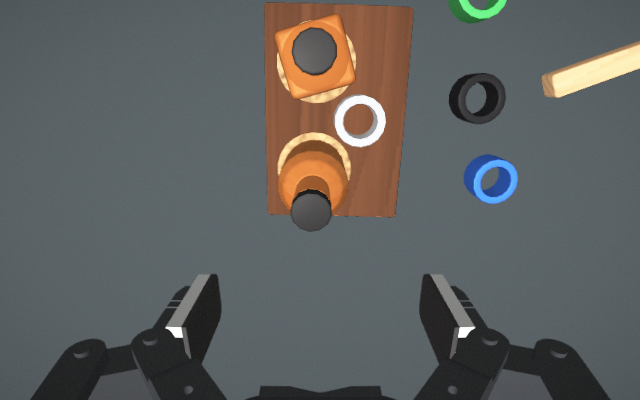

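The wrist view shows the round cap top at (311,210), the square cap at (314,51), the ring top at (360,121), and the board.

```bash
python3 - <<'E'
from h import *
s=ctrl.sense()
for u,v,z in ((311,210,146),(314.5,51,136),(360,121,40),(265,212,12),(396,216,12),(412,7,12),(265,2,12)): print(at('wrist',u,v,z,s).round(1))
E
```

```text
[ 423.7 -336.3  146. ]
[ 426.4 -234.1  136. ]
[ 466.9 -287.1   40. ]
[ 370.  -387.1   12. ]
[ 513.  -391.8   12. ]
[ 515.4 -184.3   12. ]
[ 379.1 -180.6   12. ]
```

Emit:
carry_out(deltas=[[-1,20,-6,0,0,0,0],[-1,60,-6,0,0,0,0],[-1,95,-6,0,0,0,0],[-1,119,-6,0,0,0,0],[-1,129,-6,0,0,0,0]])

```text
time_s: 2.02
eef_pos: [423.9, -337.3, 101.2]
ee_rot: [0.499, 0.5, 0.501, -0.5]
force: [0.1, 0.1, 0.2]
grip_width: 0.999
```

```bash
python3 - <<'E'
from h import *
s,_=snap('wrist','w2.png'); print(s['eef_pos'],s['force'],s['time_s'])
E
```

```text
[ 423.93287564 -337.31955828  101.19893502] [0.12808344 0.05859152 0.19442473] 2.025
```

View pics/w2.png

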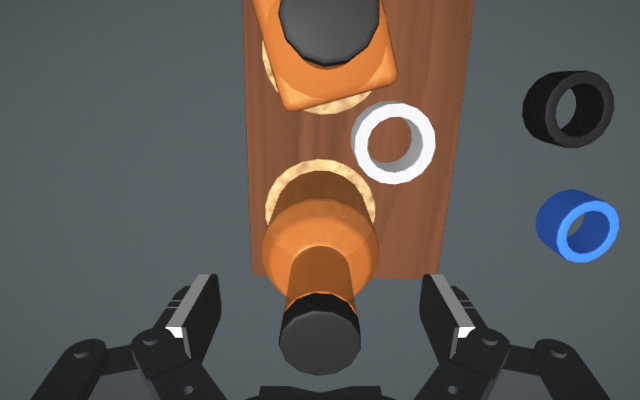

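```bash
python3 - <<'E'
from h import *
s=ctrl.sense()
print(at('wrist',320,338,146,s), at('wrist',330,22,136,s),at('wrist',394,142,40,s))
E
```

```text
[ 423.55505603 -334.87645652  146.        ] [ 426.28611355 -236.63947836  136.        ] [ 465.98335879 -285.24769024   40.        ]
```

Emit:
carry_out(deltas=[[0,0,0,0,0,0,0],[0.5,0,0,0,0,0,0],[1,0,0,0,0,0,0],[1,0,0,0,0,0,0],[1,0,0,0,0,0,0]], newtons=40)

```text
time_s: 2.7
eef_pos: [424.3, -337.9, 102.9]
ee_rot: [0.5, 0.5, 0.5, -0.5]
force: [-3.1, 0.2, 6.0]
grip_width: 0.324
```

Emit:
carry_out(deltas=[[1,-8,0,0,0,0,0],[1,-40,0,0,0,0,0],[1,-85,0,0,0,0,0],[1,-130,0,0,0,0,0],[1,-155,0,0,0,0,0]])

```text
time_s: 3.32
eef_pos: [424.5, -337.7, 259.8]
ee_rot: [0.501, 0.5, 0.499, -0.5]
force: [-0.1, 0.1, -2.5]
grip_width: 0.326
```

Emit:
carry_out(deltas=[[1,0,5,-40,0,0,0],[1,0,10,-95,0,0,0],[1,0,15,-155,0,0,0],[1,0,20,-215,0,0,0],[1,0,25,-275,0,0,0]])

```text
time_s: 3.95
eef_pos: [448.9, -60.6, 257.5]
ee_rot: [0.5, 0.5, 0.5, -0.5]
force: [2.2, 0.6, -1.1]
grip_width: 0.325
```

Emit:
carry_out(deltas=[[1,0,4,-60,0,0,0],[1,0,6,-120,0,0,0],[1,0,7,-180,0,0,0],[1,0,7,-235,0,0,0],[1,0,7,-270,0,0,0]])

```text
time_s: 4.58
eef_pos: [455.4, 209.8, 257.3]
ee_rot: [0.5, 0.499, 0.501, -0.499]
force: [1.2, -1.1, -2.1]
grip_width: 0.322
```

```bash
python3 - <<'E'
from h import *
s=ctrl.sense(); print(s['eef_pos'],s['force'],s['time_s'],s['grip_width'])
s,_=snap('wrist','w3.png')
plan([456,359,200],0)
E
```

```text
[455.41434157 209.77544076 257.34851296] [ 1.24880988 -1.05515552 -2.06136902] 4.575 0.3222766602962834
jaw 0 shift [  57.6    1.5 -146.4] turn [ 0.2 -0.1  0. ] j6 0.2 q1 0.2
jaw 180 shift [  57.6    1.5 -146.4] turn [-179.8   -0.    -0.2] j6 0.2 q1 0.2
```

View pics/w3.png

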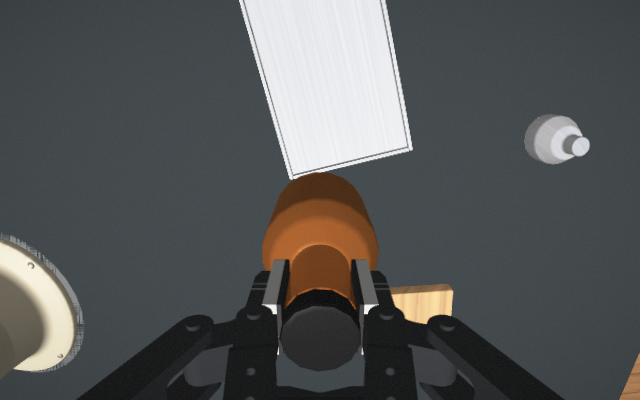

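Bottle held upright. The tray's near rim corners are at (290,179) and (412,150).

```bash
python3 - <<'E'
from h import *
s=ctrl.sense()
a=at('wrist',290,179,14,s);b=at('wrist',412,150,14,s);c=at('wrist',240,0,14,s);d=at('wrist',384,0,14,s)
print(a,b,np.linalg.norm(b-a))
for p,q in((a,c),(b,d)): print(np.degrees(np.arctan2(-(q-p)[0],(q-p)[1])))
t=np.radians(13.4); y=np.array([-np.sin(t),np.cos(t),0]); m=(a+b)/2
print('centre',m+110*y,'far',m+162*y,'near',m+58*y)
E
```

```text
[421.09053957 194.05282145  14.        ] [555.73912041 227.73382612  14.        ] 138.79715558080855
14.150078936632907
14.530082687539286
centre [462.9225606  317.89867038  14.        ] far [450.87166962 368.48301605  14.        ] near [474.97345158 267.31432472  14.        ]
```

Emit:
carry_out(deltas=[[1,0,-1,-40,0,0,0],[1,0,-2,-90,0,0,0],[1,0,-3,-130,0,0,0],[1,15,-4,-154,0,0,0],[1,50,-4,-154,0,0,0]])

```text
time_s: 5.25
eef_pos: [452.0, 363.2, 207.6]
ee_rot: [0.501, 0.5, 0.5, -0.498]
force: [0.0, -0.3, -3.0]
grip_width: 0.318
```

Emit:
carry_out(deltas=[[1,40,0,0,0,0,0],[1,75,0,0,0,0,0],[1,98,0,0,0,0,0],[1,109,0,0,0,0,0],[1,112,0,0,0,0,0]])

```text
time_s: 5.88
eef_pos: [452.1, 361.4, 95.3]
ee_rot: [0.5, 0.5, 0.5, -0.5]
force: [-0.0, -0.6, -2.3]
grip_width: 0.318
```

Emit:
carry_out(deltas=[[1,1,0,0,0,0,0],[1,2,0,0,0,0,0],[1,3,0,0,0,0,0],[1,4,0,0,0,0,0],[1,4,0,0,0,0,0]])

```text
time_s: 6.5
eef_pos: [452.1, 361.4, 91.4]
ee_rot: [0.5, 0.5, 0.5, -0.5]
force: [0.3, -1.1, -3.4]
grip_width: 0.322
```

Emit:
carry_out(deltas=[[1,0.5,0,0,0,0,0],[1,1,0,0,0,0,0],[1,1.5,0,0,0,0,0],[1,1.5,0,0,0,0,0],[1,1.5,0,0,0,0,0]])

```text
time_s: 7.12
eef_pos: [452.3, 361.5, 91.2]
ee_rot: [0.5, 0.5, 0.5, -0.499]
force: [-3.6, -2.4, 10.7]
grip_width: 0.326
```

Emit:
carry_out(deltas=[[0.2,-1,0,0,0,0,0],[0,-1,0,0,0,0,0],[-0.5,-1,0,0,0,0,0],[-1,-1,0,0,0,0,0],[-1,-1,0,0,0,0,0]])

```text
time_s: 7.75
eef_pos: [452.0, 361.4, 90.7]
ee_rot: [0.5, 0.5, 0.5, -0.5]
force: [-0.1, 0.2, 0.7]
grip_width: 1.001
```

```bash
python3 - <<'E'
from h import *
s,_=snap('wrist','w4.png'); print(s['eef_pos'],s['force'],s['time_s'],s['grip_width'])
E
```

```text
[452.03670146 361.38538572  90.73563959] [-0.06027756  0.1805215   0.6717164 ] 7.75 1.0013504918308531
```

View pics/w4.png

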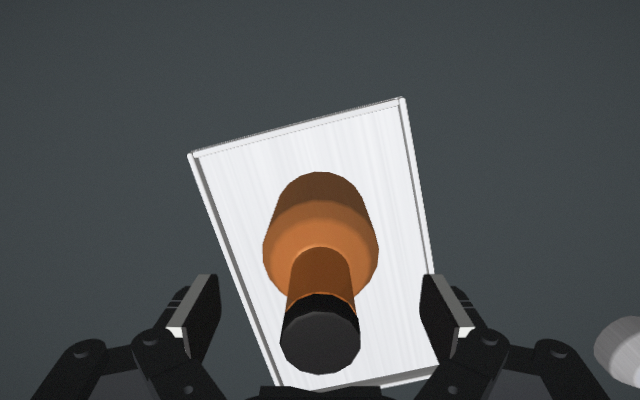

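The round bottle stands in the tray, free of the fingers. The tray's far rim corners are at (190,153) and (404,98).

```bash
python3 - <<'E'
from h import *
s=ctrl.sense()
a=at('wrist',190,153,14,s);b=at('wrist',404,98,14,s)
print(a,b,np.linalg.norm(b-a), at('wrist',275,386,14,s),at('wrist',438,370,14,s))
t=np.radians(14); y=np.array([-np.sin(t),np.cos(t),0]); m=(a+b)/2
c=m-110*y
Rz=np.array([[np.cos(t),np.sin(t)],[-np.sin(t),np.cos(t)]])
print('centre',c, 'bottle in tray',Rz@(np.array([452,363])-c[:2]),'near slot',c-50*y)
plan([c[0]+13,c[1]-50,250],0)
E
```

```text
[369.63843386 403.98859581  14.        ] [501.98367908 437.30535502  14.        ] 136.47443122403428 [415.11330904 212.88984487  14.        ] [546.89789172 228.80160161  14.        ]
centre [462.42246499 313.91444553  14.        ] bottle in tray [ 1.76199715 50.14892621] near slot [474.51855977 265.39965921  14.        ]
jaw 0 shift [-159.2   23.3   97.5] turn [ 0. -0. -0.] j6 0.47 q1 0.47
jaw 180 shift [-159.2   23.3   97.5] turn [-180.    0.   -0.] j6 0.47 q1 0.47
```

Emit:
carry_out(deltas=[[-1,-35,0,0,0,0,0],[-1,-80,0,0,0,0,0],[-1,-110,0,15,0,0,0],[-1,-110,-2,60,0,0,0],[-1,-110,-5,120,0,0,0]])

```text
time_s: 8.43
eef_pos: [446.9, 240.6, 201.0]
ee_rot: [0.501, 0.5, 0.5, -0.499]
force: [0.9, -0.7, -0.2]
grip_width: 0.997
```

Emit:
carry_out(deltas=[[-1,0,-3,60,0,0,0],[-1,0,-6,120,0,0,0],[-1,0,-9,180,0,0,0],[-1,0,-12,240,0,0,0],[-1,0,-15,300,0,0,0]])

```text
time_s: 9.05
eef_pos: [431.8, -60.5, 201.1]
ee_rot: [0.5, 0.5, 0.5, -0.5]
force: [1.4, -0.2, 0.3]
grip_width: 1.002
```

Emit:
carry_out(deltas=[[-1,0,-2,60,0,0,0],[-1,0,-4,115,0,0,0],[-1,0,-5,150,0,0,0],[-1,0,-5,170,0,0,0],[-1,0,-5,177,0,0,0]])

```text
time_s: 9.68
eef_pos: [427.3, -235.9, 200.7]
ee_rot: [0.5, 0.5, 0.5, -0.5]
force: [-0.7, 1.2, -0.3]
grip_width: 1.002
```

```bash
python3 - <<'E'
from h import *
s,im=snap('wrist','w5.png'); print(s['eef_pos'],s['force'],s['time_s'],s['grip_width'])
g=im.max(2)<75
n,l,st,ce=cv2.connectedComponentsWithStats(g[:370].astype(np.uint8))
for i in range(1,n):
    if st[i,4]>300: print(st[i],ce[i])
print(proj('wrist',[426.5,-235.5,136],s))
E
```

```text
[ 427.28997593 -235.88823124  200.71053248] [-0.66666477  1.24235762 -0.25950287] 9.675 1.0017446298416746
[ 451  179   57   54 1986] [479.09869084 205.61732125]
[298 195  43  46 811] [322.11467324 221.10974106]
[  51  274  171   96 6240] [154.68461538 341.44583333]
[ 419  274  171   96 6228] [484.94348105 341.41875401]
[319.30974626 222.66898584]
```

View pics/w5.png

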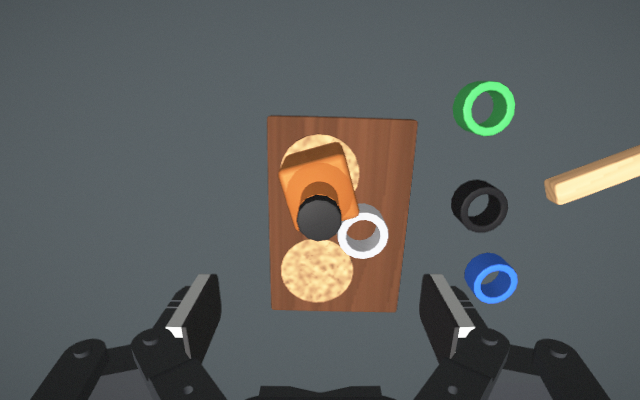

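The cap of the square bottle is at (319,218). The empty right coaster is centred at (317,270).

```bash
python3 - <<'E'
from h import *
s=ctrl.sense()
print(at('wrist',319,217.5,136,s),at('wrist',317,270,16,s),at('wrist',363,233,40,s))
E
```

```text
[ 426.36856345 -232.1353947   136.        ] [ 423.97874299 -337.22603741   16.        ] [ 467.09872301 -284.63324968   40.        ]
```

Emit:
carry_out(deltas=[[-1,15,0,-1,0,0,0],[-1,50,0,-1,0,0,0],[-1,80,0,-1,0,0,0],[-1,98,0,-1,0,0,0],[-1,104,0,-1,0,0,0]])

```text
time_s: 10.35
eef_pos: [426.8, -233.1, 95.4]
ee_rot: [0.499, 0.5, 0.501, -0.5]
force: [0.3, 0.2, -0.5]
grip_width: 1.001
```

Emit:
carry_out(deltas=[[0,0,0,0,0,0,0],[0.5,0,0,0,0,0,0],[1,0,0,0,0,0,0],[1,0,0,0,0,0,0],[1,0,0,0,0,0,0]], newtons=40)

```text
time_s: 10.98
eef_pos: [427.3, -234.8, 97.3]
ee_rot: [0.5, 0.5, 0.5, -0.5]
force: [-2.0, 0.7, 6.2]
grip_width: 0.32
```

Emit:
carry_out(deltas=[[1,-8,0,0,0,0,0],[1,-40,0,0,0,0,0],[1,-85,0,0,0,0,0],[1,-120,3,-20,0,0,0],[1,-130,8,-65,0,0,0]])

```text
time_s: 11.6
eef_pos: [435.8, -170.0, 229.0]
ee_rot: [0.501, 0.501, 0.498, -0.5]
force: [0.7, 0.8, -2.2]
grip_width: 0.327
```

Emit:
carry_out(deltas=[[1,0,6,-60,0,0,0],[1,0,12,-120,0,0,0],[1,0,18,-180,0,0,0],[1,0,24,-240,0,0,0],[1,0,30,-300,0,0,0]])

```text
time_s: 12.22
eef_pos: [464.9, 132.4, 227.1]
ee_rot: [0.5, 0.5, 0.5, -0.5]
force: [1.2, -1.0, -1.7]
grip_width: 0.32
```

Emit:
carry_out(deltas=[[1,0,5,-60,0,0,0],[1,0,9,-105,0,0,0],[1,0,10,-125,0,0,0],[1,10,10,-131,0,0,0],[1,40,10,-131,0,0,0]])

```text
time_s: 12.85
eef_pos: [475.6, 260.8, 186.8]
ee_rot: [0.5, 0.501, 0.499, -0.499]
force: [1.3, -0.7, -2.7]
grip_width: 0.318
```

Emit:
carry_out(deltas=[[1,35,0,0,0,0,0],[1,65,0,0,0,0,0],[1,85,0,0,0,0,0],[1,94,0,0,0,0,0],[1,97,0,0,0,0,0]])

```text
time_s: 13.48
eef_pos: [475.2, 260.7, 89.7]
ee_rot: [-0.5, -0.5, -0.5, 0.5]
force: [-0.0, -0.5, -2.1]
grip_width: 0.318
```

```bash
python3 - <<'E'
from h import *
s,im=snap('wrist','w6.png'); print(s['eef_pos'],s['force'],s['time_s'],s['grip_width'])
E
```

```text
[475.20364167 260.72335178  89.67732021] [-0.00969372 -0.50664549 -2.08667756] 13.475 0.3180135848526541
```

View pics/w6.png

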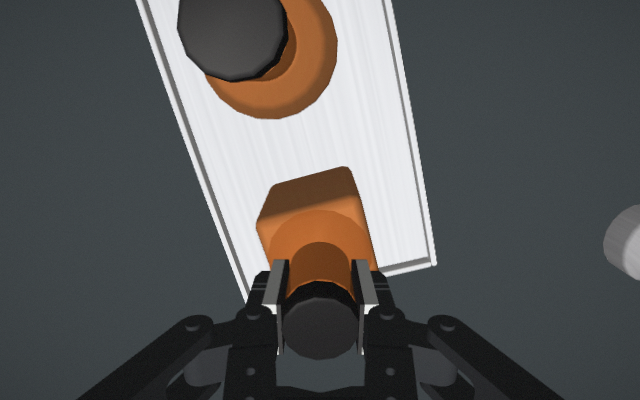

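The round bottle stands at the top, around (260,50). The square bottle is over the near part of the tray, inside the walls with a clear gap. Lowering now.

Emit:
carry_out(deltas=[[1,1.5,0,0,0,0,0],[1,3,0,0,0,0,0],[1,4.5,0,0,0,0,0],[1,5.5,0,0,0,0,0],[1,5.5,0,0,0,0,0]])

```text
time_s: 14.15
eef_pos: [475.4, 261.9, 85.6]
ee_rot: [0.5, 0.501, 0.5, -0.499]
force: [-2.0, 1.3, 7.3]
grip_width: 0.319
```

Emit:
carry_out(deltas=[[0.2,-1,0,0,0,0,0],[0,-1,0,0,0,0,0],[-0.5,-1,0,0,0,0,0],[-1,-1,0,0,0,0,0],[-1,-1,0,0,0,0,0]])

```text
time_s: 14.78
eef_pos: [475.1, 261.4, 85.3]
ee_rot: [0.5, 0.5, 0.5, -0.5]
force: [-0.9, 0.6, 0.8]
grip_width: 0.994
```

Emit:
carry_out(deltas=[[-1,-30,0,0,0,0,0],[-1,-70,0,0,0,0,0],[-1,-105,0,10,0,0,0],[-1,-115,0,40,0,0,0],[-1,-115,0,90,0,0,0]])

```text
time_s: 15.4
eef_pos: [475.3, 171.1, 201.2]
ee_rot: [0.501, 0.5, 0.5, -0.499]
force: [0.0, -0.4, 0.1]
grip_width: 0.998
```

```bash
python3 - <<'E'
from h import *
s,im=snap('wrist','w7.png'); print(s['eef_pos'],s['force'],s['time_s'],s['grip_width'])
plan([467.2,-285,150],0)
E
```

```text
[475.30672732 171.13175061 201.21084914] [ 0.03147514 -0.37570336  0.11562895] 15.4 0.9978722628220663
jaw 0 shift [ 51.5  -7.5 451.1] turn [-0.1  0.1 -0. ] j6 0.11 q1 0.1
jaw 180 shift [ 51.5  -7.5 451.1] turn [179.9  -0.   -0.2] j6 0.11 q1 0.1
```

View pics/w7.png

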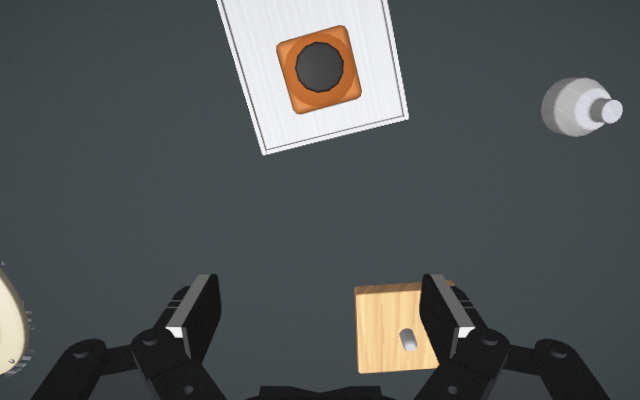

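Emit:
carry_out(deltas=[[-1,0,-1,60,0,0,0],[-1,0,-2,120,0,0,0],[-1,0,-3,180,0,0,0],[-1,0,-4,240,0,0,0],[-1,0,-5,300,0,0,0]])

```text
time_s: 16.08
eef_pos: [469.9, -130.6, 200.5]
ee_rot: [0.5, 0.5, 0.5, -0.5]
force: [0.8, 0.5, -0.2]
grip_width: 0.999
```

Emit:
carry_out(deltas=[[-1,15,-1,60,0,0,0],[-1,30,-2,110,0,0,0],[-1,45,-3,140,0,0,0],[-1,51,-3,151,0,0,0],[-1,51,-3,151,0,0,0]])

```text
time_s: 16.7
eef_pos: [467.3, -279.2, 149.2]
ee_rot: [0.5, 0.5, 0.5, -0.5]
force: [-0.4, -0.2, 0.1]
grip_width: 1.001
```

```bash
python3 - <<'E'
from h import *
s,im=snap('wrist','w8.png'); print(s['eef_pos'],s['force'],s['time_s'],s['grip_width'])
print(at('wrist',406,331,42,s))
E
```

```text
[ 467.25983752 -279.24660684  149.15356637] [-0.39416187 -0.18183124  0.05813679] 16.7 1.0013019816147615
[ 541.20452202 -396.73031284   42.        ]
```

View pics/w8.png

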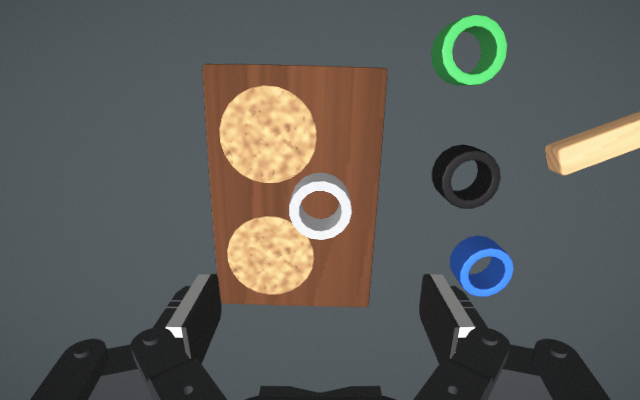

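The ring's top ellipse is at (320,209). The empty coasters are at (268,134) and (270,255).

```bash
python3 - <<'E'
from h import *
s=ctrl.sense()
print('ring',at('wrist',320.5,209.5,40,s),'L',at('wrist',268,134,16,s),'R',at('wrist',270,255.5,16,s))
im=cv2.imread('pics/w8.png'); 
m=((im.min(2)>190)).astype(np.uint8)
m[:,:250]=0;m[:,400:]=0;m[270:]=0
c=max(cv2.findContours(m,cv2.RETR_EXTERNAL,cv2.CHAIN_APPROX_NONE)[0],key=cv2.contourArea); e=cv2.fitEllipse(cv2.convexHull(c)); print(e,at('wrist',*e[0],40,s))
E
```

```text
ring [ 467.55881689 -285.78747545   40.        ] L [ 426.83809298 -232.38025139   16.        ] R [ 423.81569749 -337.00244677   16.        ]
((319.656005859375, 210.0505828857422), (58.20997619628906, 62.14309310913086), 89.18730163574219) [ 466.92154092 -286.23091187   40.        ]
```

Emit:
carry_out(deltas=[[-1,20,0,4,0,0,0],[-1,60,0,7,0,0,0],[-1,95,0,7,0,0,0],[-1,118,0,7,0,0,0],[-1,126,0,7,0,0,0]])

```text
time_s: 17.38
eef_pos: [467.5, -285.3, 23.0]
ee_rot: [0.5, 0.5, 0.501, -0.5]
force: [-0.4, 0.5, 0.8]
grip_width: 0.998
```

Emit:
carry_out(deltas=[[-1,3,0,0,0,0,0],[-1,6,0,0,0,0,0],[-1,9,0,0,0,0,0],[-1,10,0,0,0,0,0],[-1,10,0,0,0,0,0]])

```text
time_s: 18.0
eef_pos: [467.3, -286.7, 13.4]
ee_rot: [0.5, 0.5, 0.5, -0.5]
force: [-0.1, 0.6, -0.1]
grip_width: 0.999
```

Emit:
carry_out(deltas=[[-0.3,0,0,0,0,0,0],[0,0,0,0,0,0,0],[0.3,0,0,0,0,0,0],[0.5,0,0,0,0,0,0],[0.5,0,0,0,0,0,0]], newtons=40)

```text
time_s: 18.62
eef_pos: [467.4, -286.7, 13.7]
ee_rot: [0.5, 0.5, 0.5, -0.5]
force: [-1.7, 1.1, 5.3]
grip_width: 0.543
```

Emit:
carry_out(deltas=[[0.6,-10,0,0,0,0,0],[0.6,-45,0,0,0,0,0],[0.6,-90,0,0,0,0,0],[0.6,-115,10,-20,0,0,0],[0.6,-120,30,-60,0,0,0]])

```text
time_s: 19.25
eef_pos: [497.9, -227.2, 135.5]
ee_rot: [0.501, 0.501, 0.498, -0.5]
force: [0.9, 0.4, -1.0]
grip_width: 0.545
```

Emit:
carry_out(deltas=[[0.6,0,25,-50,0,0,0],[0.6,0,48,-95,0,0,0],[0.6,0,65,-130,0,0,0],[0.6,0,76,-150,0,0,0],[0.6,0,76,-150,0,0,0]])

```text
time_s: 19.88
eef_pos: [573.4, -75.4, 133.4]
ee_rot: [0.501, 0.499, 0.501, -0.499]
force: [0.4, -0.3, -0.8]
grip_width: 0.547
```

```bash
python3 - <<'E'
from h import *
s,im=snap('wrist','w9.png'); print(s['eef_pos'],s['force'],s['time_s'],s['grip_width'])
E
```

```text
[573.42695774 -75.38168943 133.40656121] [ 0.41936817 -0.29850203 -0.79836057] 19.875 0.5470309123167177
```

View pics/w9.png

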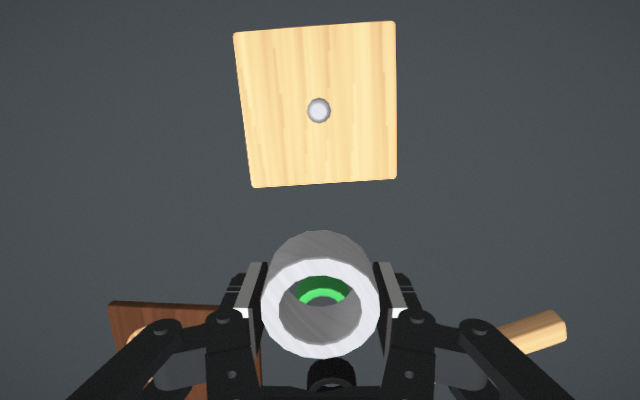

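The ring is held level, with its top ellipse centred at (320,308). The pin tip is at (318,110) and the block corners are visible.

```bash
python3 - <<'E'
from h import *
s=ctrl.sense()
print('ring',at('wrist',320,308,s['eef_pos'][2]+26.5,s),'pin',at('wrist',318.5,110.5,41,s))
C=[at('wrist',u,v,20,s) for u,v in ((234,33),(395,22),(396,179),(252,187))]
print(np.round(C,1),np.mean(C,0))
E
```

```text
ring [572.70315829 -75.04827843 159.87747375] pin [571.58252299  -9.25011497  41.        ]
[[515.   40.4  20. ]
 [622.1  47.4  20. ]
 [629.5 -60.4  20. ]
 [521.5 -66.9  20. ]] [572.02010131  -9.84588122  20.        ]
```

Emit:
carry_out(deltas=[[0.6,0,-1,-25,0,0,0],[0.6,0,-1,-50,0,0,0],[0.6,0,-1,-64,0,0,0],[0.6,20,-1,-66,0,0,0],[0.6,50,-1,-66,0,0,0]])

```text
time_s: 20.55
eef_pos: [572.6, -11.3, 83.5]
ee_rot: [0.501, 0.5, 0.499, -0.5]
force: [-0.1, 0.2, -2.2]
grip_width: 0.543
```

Emit:
carry_out(deltas=[[0.6,15,0,0,0,0,0],[0.6,25,0,0,0,0,0],[0.6,30,0,0,0,0,0],[0.6,30,0,0,0,0,0],[0.6,30,0,0,0,0,0]])

```text
time_s: 21.18
eef_pos: [572.5, -10.6, 53.9]
ee_rot: [0.5, 0.5, 0.5, -0.5]
force: [0.4, -0.2, -2.3]
grip_width: 0.547
```

```bash
python3 - <<'E'
from h import *
s,im=snap('wrist','w10.png'); print(s['eef_pos'],s['force'],s['time_s'],s['grip_width'])
cv2.imwrite('pics/w10c.png',cv2.resize(im[180:400,180:460,::-1],None,fx=2,fy=2))
E
```

```text
[572.5128419  -10.62804189  53.918183  ] [ 0.37761956 -0.2432998  -2.26527113] 21.175 0.5465214287742108
```

View pics/w10c.png

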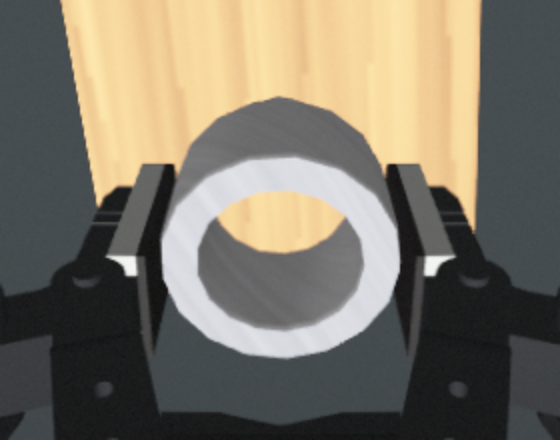

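The pin is hidden by the ring wall from this angle, and the ring is level. I'll descend in steps and watch the force.

Emit:
carry_out(deltas=[[0.6,4,0,0,0,0,0],[0.6,8,0,0,0,0,0],[0.6,12,0,0,0,0,0],[0.6,15,0,0,0,0,0],[0.6,15,0,0,0,0,0]])

```text
time_s: 21.85
eef_pos: [572.0, -10.5, 38.0]
ee_rot: [0.5, 0.5, 0.5, -0.5]
force: [-0.3, -0.2, -1.0]
grip_width: 0.547
```

Emit:
carry_out(deltas=[[0.6,4,0,0,0,0,0],[0.6,8,0,0,0,0,0],[0.6,12,0,0,0,0,0],[0.6,15,0,0,0,0,0],[0.6,15.5,0,0,0,0,0]])

```text
time_s: 22.48
eef_pos: [572.1, -10.5, 22.6]
ee_rot: [0.5, 0.5, 0.5, -0.5]
force: [0.1, 0.4, -2.0]
grip_width: 0.546
```

Emit:
carry_out(deltas=[[0.6,0.5,0,0,0,0,0],[0.6,1,0,0,0,0,0],[0.6,1.5,0,0,0,0,0],[0.6,1.5,0,0,0,0,0],[0.6,1.5,0,0,0,0,0]])

```text
time_s: 23.1
eef_pos: [572.2, -10.6, 21.7]
ee_rot: [0.5, 0.5, 0.5, -0.5]
force: [-2.6, -0.1, 5.9]
grip_width: 0.541
```

Emit:
carry_out(deltas=[[-0.3,0,0,0,0,0,0],[-0.5,0,0,0,0,0,0],[-1,0,0,0,0,0,0],[-1,0,0,0,0,0,0],[-1,0,0,0,0,0,0]])

```text
time_s: 23.72
eef_pos: [572.2, -10.6, 21.3]
ee_rot: [0.5, 0.5, 0.5, -0.5]
force: [0.2, 0.2, -0.7]
grip_width: 0.996
```

Emit:
carry_out(deltas=[[-1,-30,0,0,0,0,0],[-1,-80,0,0,0,0,0],[-1,-130,0,0,0,0,0],[-1,-170,0,0,0,0,0],[-1,-180,0,0,0,0,0]])

```text
time_s: 24.35
eef_pos: [572.9, -10.7, 203.8]
ee_rot: [0.501, 0.501, 0.499, -0.499]
force: [0.3, 0.5, -0.3]
grip_width: 0.993
```

```bash
python3 - <<'E'
from h import *
s,im=snap('wrist','w11.png'); print(s['eef_pos'],s['force'],s['time_s'],s['grip_width'])
print(proj('wrist',[572,-9.7,48],s),proj('wrist',[572,-9.7,42],s))
plan([475.1,261.4,200],0)
E
```

```text
[572.94127616 -10.72223071 203.83604087] [ 0.29530131  0.47063261 -0.32345074] 24.35 0.9927930013915035
[318.52507403 182.67685603] [318.52119231 180.8603624 ]
jaw 0 shift [   2.9  -97.5 -272.1] turn [ 0.   0.  -0.2] j6 -0.22 q1 -0.22
jaw 180 shift [   2.9  -97.5 -272.1] turn [-1.8e+02  3.0e-01  1.0e-01] j6 -0.22 q1 -0.22
```

View pics/w11.png

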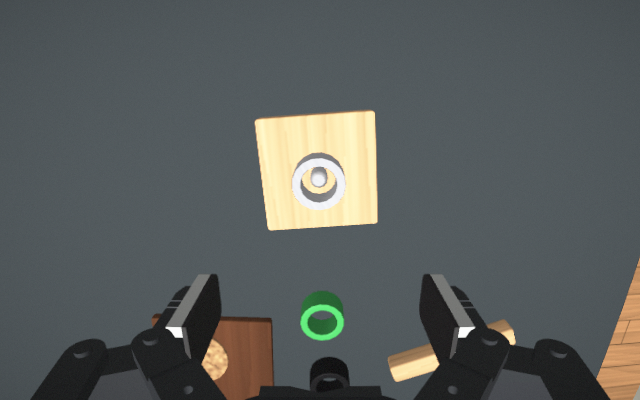

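The ring lies flat on the block with the pin tip visible inside its bore at (319,177), and the decoys are undisturbed. Next I return the square bottle.

Emit:
carry_out(deltas=[[-1,0,-20,-56,0,0,0],[-1,0,-40,-112,0,0,0],[-1,0,-60,-168,0,0,0],[-1,0,-80,-224,0,0,0],[-1,0,-97.5,-272,0,0,0]])

```text
time_s: 25.02
eef_pos: [473.0, 263.1, 199.7]
ee_rot: [0.5, 0.499, 0.501, -0.501]
force: [0.4, 0.5, -0.8]
grip_width: 0.998
```

Emit:
carry_out(deltas=[[-1,0,0,0,0,0,0],[-1,0,0,0,0,0,0],[-1,0,0,0,0,0,0],[-1,5,0,0,0,0,0],[-1,10,0,0,0,0,0]])

```text
time_s: 25.65
eef_pos: [474.7, 260.9, 190.8]
ee_rot: [-0.5, -0.5, -0.5, 0.5]
force: [-0.2, 0.0, -1.3]
grip_width: 1.004
```

```bash
python3 - <<'E'
from h import *
s,im=snap('wrist','w12.png'); print(s['eef_pos'],s['time_s'])
plan([475.1,261.3,85.2],0)
for P in ([475.1,263,124],[452,363,134]): print(proj('wrist',P,s).round())
g=(im.max(2)<90)
n,l,st,ce=cv2.connectedComponentsWithStats(g[:270].astype(np.uint8))
for i in range(1,n):
    if st[i,4]>300: print(st[i],ce[i].round(1))
E
```

```text
[474.72044675 260.87835744 190.77253258] 25.65
jaw 0 shift [104.9   0.9  -0.4] turn [-0.   0.   0.1] j6 0.29 q1 0.29
jaw 180 shift [104.9   0.9  -0.4] turn [ 1.8e+02  1.0e-01 -0.0e+00] j6 0.29 q1 0.29
[321. 219.]
[277.  48.]
[     0      0    640    270 133394] [318.1 139.9]
[ 251   27   55   56 2384] [277.6  54.5]
```

Emit:
carry_out(deltas=[[-1,20,0.5,0,0,0,0],[-1,55,0.5,0,0,0,0],[-1,85,0.5,0,0,0,0],[-1,100,0.5,0,0,0,0],[-1,105,0.5,0,0,0,0]])

```text
time_s: 26.32
eef_pos: [475.1, 261.4, 86.0]
ee_rot: [0.5, 0.5, 0.5, -0.5]
force: [0.8, -0.1, 0.1]
grip_width: 1.0
```

Emit:
carry_out(deltas=[[0,0,0,0,0,0,0],[0.5,0,0,0,0,0,0],[1,0,0,0,0,0,0],[1,0,0,0,0,0,0],[1,0,0,0,0,0,0]], newtons=40)

```text
time_s: 26.95
eef_pos: [475.3, 261.5, 86.9]
ee_rot: [0.5, 0.5, 0.5, -0.5]
force: [-1.6, 0.6, 5.0]
grip_width: 0.327
```

Emit:
carry_out(deltas=[[1,-8,0,0,0,0,0],[1,-40,0,0,0,0,0],[1,-85,0,0,0,0,0],[1,-120,-3,20,0,0,0],[1,-130,-8,65,0,0,0]])

```text
time_s: 27.58
eef_pos: [467.5, 196.5, 218.5]
ee_rot: [0.501, 0.5, 0.5, -0.498]
force: [0.2, -0.6, -2.4]
grip_width: 0.324
```

Emit:
carry_out(deltas=[[1,0,-6,60,0,0,0],[1,0,-12,120,0,0,0],[1,0,-18,180,0,0,0],[1,0,-24,240,0,0,0],[1,0,-30,300,0,0,0]])

```text
time_s: 28.2
eef_pos: [436.5, -105.4, 216.5]
ee_rot: [0.5, 0.5, 0.5, -0.5]
force: [1.8, -0.7, -2.8]
grip_width: 0.323
```

Emit:
carry_out(deltas=[[1,0,-5,60,0,0,0],[1,0,-9,105,0,0,0],[1,0,-10,125,0,0,0],[1,10,-10,131,0,0,0],[1,40,-10,131,0,0,0]])

```text
time_s: 28.82
eef_pos: [427.9, -234.2, 176.2]
ee_rot: [0.501, 0.5, 0.5, -0.5]
force: [0.4, -0.7, -2.6]
grip_width: 0.323
```

Emit:
carry_out(deltas=[[1,25,0,0,0,0,0],[1,50,0,0,0,0,0],[1,66,0,0,0,0,0],[1,73,0,0,0,0,0],[1,73,0,0,0,0,0]])

```text
time_s: 29.45
eef_pos: [427.3, -233.8, 103.1]
ee_rot: [0.5, 0.5, 0.501, -0.5]
force: [0.6, 0.6, -3.0]
grip_width: 0.325
```

```bash
python3 - <<'E'
from h import *
s=ctrl.sense(); print(s['eef_pos'],s['force'],s['time_s'],s['grip_width'],rot(s['ee_rot']).as_matrix().round(3))
plan([427.3,-234.5,97.3],0)
E
```

```text
[ 427.33432253 -233.8439535   103.10783241] [ 0.57319961  0.5695423  -3.02280366] 29.45 0.32497198154429524 [[-0.     1.     0.001]
 [ 0.001  0.001 -1.   ]
 [-1.    -0.    -0.001]]
jaw 0 shift [ 5.8 -0.   0.7] turn [ 0.1 -0.   0. ] j6 -0.74 q1 -0.74
jaw 180 shift [ 5.8 -0.   0.7] turn [-1.799e+02 -0.000e+00 -1.000e-01] j6 -0.74 q1 -0.74
```

Emit:
carry_out(deltas=[[1,1.5,0,0.7,0,0,0],[1,3,0,0.7,0,0,0],[1,4,0,0.7,0,0,0],[1,5,0,0.7,0,0,0],[1,5,0,0.7,0,0,0]])

```text
time_s: 30.08
eef_pos: [427.5, -235.9, 99.0]
ee_rot: [0.501, 0.5, 0.5, -0.5]
force: [-1.3, -1.9, 5.8]
grip_width: 0.326
```

Emit:
carry_out(deltas=[[1,0.5,0,0,0,0,0],[1,1,0,0,0,0,0],[1,1.5,0,0,0,0,0],[1,1.5,0,0,0,0,0],[1,1.5,0,0,0,0,0]])

```text
time_s: 30.7
eef_pos: [427.6, -236.4, 98.9]
ee_rot: [0.501, 0.499, 0.499, -0.5]
force: [-6.3, -0.2, 19.7]
grip_width: 0.322
```

Emit:
carry_out(deltas=[[1,-1.5,0,0,0,0,0],[0.2,-1.5,0,0,0,0,0],[0,-1.5,0,0,0,0,0],[-0.5,-1.5,0,0,0,0,0],[-1,-1.5,0,0,0,0,0]])

```text
time_s: 31.32
eef_pos: [427.2, -235.2, 98.2]
ee_rot: [0.5, 0.5, 0.5, -0.5]
force: [0.1, -0.7, 0.1]
grip_width: 0.906
```

Emit:
carry_out(deltas=[[-1,-15,0,0,0,0,0],[-1,-50,0,0,0,0,0],[-1,-90,0,0,0,0,0],[-1,-110,2,-40,0,0,0],[-1,-110,5,-95,0,0,0]])

```text
time_s: 31.95
eef_pos: [432.8, -140.2, 210.8]
ee_rot: [0.501, 0.501, 0.498, -0.5]
force: [1.2, 0.4, -0.3]
grip_width: 0.998
```

Emit:
carry_out(deltas=[[-1,0,3,-60,0,0,0],[-1,0,6,-120,0,0,0],[-1,0,9,-180,0,0,0],[-1,0,12,-240,0,0,0],[-1,0,15,-300,0,0,0]])

```text
time_s: 32.58
eef_pos: [447.0, 161.7, 209.6]
ee_rot: [0.5, 0.5, 0.5, -0.499]
force: [1.1, -0.8, -1.6]
grip_width: 0.998
```

Emit:
carry_out(deltas=[[-1,0,2,-60,0,0,0],[-1,0,4,-120,0,0,0],[-1,0,5,-170,0,0,0],[-1,0,5,-200,0,0,0],[-1,0,5,-203,0,0,0]])

```text
time_s: 33.2
eef_pos: [451.6, 364.1, 208.9]
ee_rot: [0.501, 0.5, 0.501, -0.499]
force: [0.1, -0.7, 1.4]
grip_width: 0.996
```

```bash
python3 - <<'E'
from h import *
s,im=snap('wrist','w13.png'); print(s['eef_pos'],s['force'],s['time_s'],s['grip_width'])
plan([452.05,361.4,91],0)
print(proj('wrist',[452,363,134],s))
E
```

```text
[451.57812119 364.10928412 208.90872989] [ 0.07691882 -0.65311681  1.38670651] 33.2 0.9964958827523247
jaw 0 shift [117.8   0.2   1.8] turn [ 0.1 -0.  -0. ] j6 0.47 q1 0.48
jaw 180 shift [117.8   0.2   1.8] turn [-179.9    0.    -0. ] j6 0.47 q1 0.48
[321.10407952 219.00355319]
```

Emit:
carry_out(deltas=[[-1,20,0,1.5,0,0,0],[-1,60,0,1.5,0,0,0],[-1,95,0,1.5,0,0,0],[-1,113,0,1.5,0,0,0],[-1,118,0,1.5,0,0,0]])

```text
time_s: 33.88
eef_pos: [452.0, 360.0, 90.0]
ee_rot: [-0.5, -0.5, -0.5, 0.501]
force: [-0.0, -0.1, -0.4]
grip_width: 0.997
```

Emit:
carry_out(deltas=[[0,0,0,0,0,0,0],[0.5,0,0,0,0,0,0],[1,0,0,0,0,0,0],[1,0,0,0,0,0,0],[1,0,0,0,0,0,0]], newtons=40)

```text
time_s: 34.5
eef_pos: [452.2, 361.3, 91.0]
ee_rot: [0.5, 0.5, 0.5, -0.5]
force: [-1.9, -1.2, 6.9]
grip_width: 0.319
```

Emit:
carry_out(deltas=[[1,-8,0,0,0,0,0],[1,-45,0,0,0,0,0],[1,-95,0,0,0,0,0],[1,-145,0,10,0,0,0],[1,-165,0,50,0,0,0]])

```text
time_s: 35.12
eef_pos: [452.3, 311.8, 258.2]
ee_rot: [0.501, 0.501, 0.5, -0.498]
force: [-0.6, -0.6, -2.1]
grip_width: 0.324
```

Emit:
carry_out(deltas=[[1,0,-2,60,0,0,0],[1,0,-4,120,0,0,0],[1,0,-6,180,0,0,0],[1,0,-8,240,0,0,0],[1,0,-10,300,0,0,0]])

```text
time_s: 35.75
eef_pos: [441.6, 9.4, 255.5]
ee_rot: [0.5, 0.5, 0.5, -0.5]
force: [0.8, -0.6, -1.3]
grip_width: 0.321
```

Emit:
carry_out(deltas=[[1,0,-4,60,0,0,0],[1,0,-8,120,0,0,0],[1,0,-12,180,0,0,0],[1,0,-15,235,0,0,0],[1,0,-17,285,0,0,0]])

```text
time_s: 36.38
eef_pos: [424.7, -275.7, 255.4]
ee_rot: [0.5, 0.5, 0.5, -0.5]
force: [1.0, -0.3, -2.4]
grip_width: 0.321
```

Emit:
carry_out(deltas=[[1,0,-1,45,0,0,0],[1,0,-1,64,0,0,0],[1,0,-1,64,0,0,0],[1,20,-1,64,0,0,0],[1,65,-1,64,0,0,0]])

```text
time_s: 37.0
eef_pos: [425.3, -337.0, 191.3]
ee_rot: [0.502, 0.5, 0.499, -0.5]
force: [0.0, -0.5, -2.6]
grip_width: 0.32
```

Emit:
carry_out(deltas=[[1,40,0,0,0,0,0],[1,65,0,0,0,0,0],[1,77,0,0,0,0,0],[1,82,0,0,0,0,0],[1,82,0,0,0,0,0]])

```text
time_s: 37.62
eef_pos: [424.6, -337.8, 109.0]
ee_rot: [0.501, 0.5, 0.5, -0.5]
force: [0.8, -0.3, -2.8]
grip_width: 0.32
```

```bash
python3 - <<'E'
from h import *
s=ctrl.sense(); print(s['eef_pos'],s['force'],s['time_s'],s['grip_width'])
plan([424.2,-337.7,102.5],0)
E
```

```text
[ 424.59871778 -337.79996637  108.99408396] [ 0.8182649  -0.26497238 -2.76348194] 37.625 0.32002754163709557
jaw 0 shift [ 6.5 -0.4 -0.1] turn [ 0.  0. -0.] j6 -0.89 q1 -0.89
jaw 180 shift [ 6.5 -0.4 -0.1] turn [-1.8e+02  1.0e-01  1.0e-01] j6 -0.89 q1 -0.89
```

Emit:
carry_out(deltas=[[1,1.5,0,0,0,0,0],[1,3,0,0,0,0,0],[1,4.5,0,0,0,0,0],[1,6,0,0,0,0,0],[1,6,0,0,0,0,0]])

```text
time_s: 38.25
eef_pos: [424.4, -338.0, 103.2]
ee_rot: [0.5, 0.5, 0.5, -0.5]
force: [-1.0, 2.9, 6.1]
grip_width: 0.325
```

Emit:
carry_out(deltas=[[1,0.4,0,0,0,0,0],[0.2,0,0,0,0,0,0],[0,0,0,0,0,0,0],[-0.5,0,0,0,0,0,0],[-1,0,0,0,0,0,0]])

```text
time_s: 38.88
eef_pos: [424.3, -337.8, 102.2]
ee_rot: [0.5, 0.5, 0.5, -0.5]
force: [-0.4, -0.6, -0.1]
grip_width: 0.898
```

Emit:
carry_out(deltas=[[-1,-5,0,0,0,0,0],[-1,-35,0,0,0,0,0],[-1,-80,0,0,0,0,0],[-1,-120,0,0,0,0,0],[-1,-130,0,0,0,0,0]])

```text
time_s: 39.5
eef_pos: [424.8, -338.4, 235.1]
ee_rot: [0.502, 0.5, 0.498, -0.5]
force: [-1.2, 0.0, -0.5]
grip_width: 0.998
```

```bash
python3 - <<'E'
from h import *
s,im=snap('wrist','w14.png'); print(s['eef_pos'],s['force'],s['time_s'],s['grip_width'])
print([proj('wrist',P,s).round() for P in ([424,-337,146],[426.5,-233,136],[424,-337.1,16],[426.8,-232.8,16])])
_,sd=snap('side','d2.png'); o=cv2.imread('pics/d1.png')
a=cv2.resize(o[130:375,205:375],(395,569)); b=cv2.resize(sd[130:375,205:375,::-1],(395,569))
cv2.imwrite('pics/cmp.png',np.hstack([cv2.resize(im[:,140:420,::-1],(398,569)),b]))
d=cv2.absdiff(o,sd[:,:,::-1].copy()).max(2)>40
for n,(x0,x1,y0,y1) in {'bell':(350,375,145,178),'dowel':(372,450,255,295),'bottles':(220,275,230,355)}.items(): print(n,d[y0:y1,x0:x1].sum())
E
```

```text
[ 424.78424694 -338.38089826  235.11607985] [-1.21551159  0.03273126 -0.47003743] 39.5 0.998264589554573
[array([319., 208.]), array([323.,  48.]), array([319., 166.]), array([322.,  59.])]
bell 0
dowel 0
bottles 354
```

View pics/cmp.png

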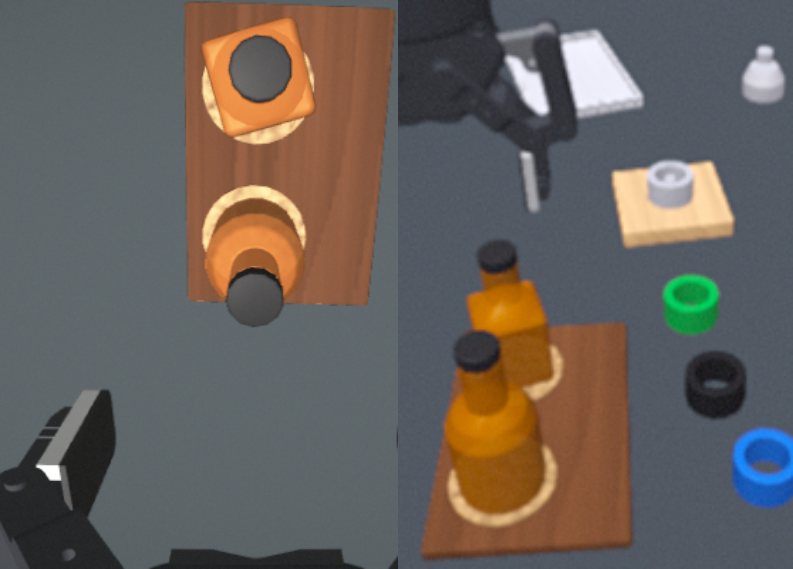

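Both bottles stand upright on their own coasters, and the cap pixels (323,48) and (319,208) match the starting positions. The ring is on its pin, and the bell and dowel are unchanged. Handing in.

```bash
python3 -c "
from h import *
print(order.finish_job(), ctrl.sense()['time_s'])"
```

```text
the job is handed in; nothing more can be done
the job is handed in; nothing more can be done
```

The job is done and handed in, at about 39.6 s of the 122 s allowed; `finish_job` gives no verdict.

**What I did:** I moved the round bottle, then the square one, onto the drip tray and released them standing. I then put the chrome ring flat over the gauge-block pin. Finally I returned the square bottle to the left coaster and the round one to the right coaster.

**What the last checks showed:**
- **Bottles:** both stand upright on their own coasters. The cap pixels (319,208) and (323,48) match the positions measured at the start to about a pixel.
- **Ring:** after release, the wrist view showed it flat on the wood with the pin in its bore. The last side view shows it still there.
- **Bell and dowel:** the before-and-after side images show no change around either one.
- **Gripper:** open and clear of everything.

**Mismatches:** the first fixed-camera position estimates differed by up to about 13 mm, so I used the close wrist-camera views instead. The pin was hidden during the final descent, so I used the force readings there and confirmed the fit by camera afterwards. The square bottle was pressed on its coaster with about 20 N before I eased off and released it.

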